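Close a packed denture flask in the bench clamp

TASK

Press the packed brass denture flask shut in the bench clamp: push it along the board, between the guide rails, until it rests against the back stop under the screw. Then slide the red clamp arm down its bar until the pad meets the lid and the arm tilts up and bites on the bar, and screw the wooden handle clockwise until the two flask halves meet and stay shut. Let go, and leave the bottle, the white cast and the spatula where they are.

Things in the scene. Friction and masses are not known exactly. Their poses are not given: they have to be found in the camera images.
- clamp: Bench clamp, fixed: a 258 x 124 mm grey steel board on rubber feet, 18 mm high over the bench, with an upright toothed steel bar (16 x 8 mm, top 204 mm over the bench) near one end. Origin on the bench under the screw axis; +x runs along the board towards the bar, whose axis is at x = 80 mm; z up. The board reaches from x = -151 to +107 mm, y = +-62 mm.
- clamp_seat (a point): Point on the board's top (18 mm over the bench) where the middle of the flask belongs, under the screw. The back stop is a 14 mm high strip whose face is at x = +48 mm (clamp axes); two 10 mm high guide rails stand from x = -2 to +48 mm with inner faces at y = +-38 mm, and flare outwards to about y = +-49 mm at x = -39 mm.
- flask: Denture flask, loose on the board: brass halves 96 (x) x 64 (y) mm, lower 22 mm, 3 mm gap, upper half with lid; 0.6 to 0.8 kg. Origin mid underside. Starts 76 to 90 mm before the seat (clamp -x), up to 3 mm and 0.08 rad askew, nose at the mouth of the rails (6 mm play each side). Pushed on its -x end face it slides at 3 to 7 N, up to 18 N if it rubs on a rail.
- flask_lid (a point): Middle of the flat steel disc (43 mm across) on the flask's lid, where the screw's pad has to press; 52 mm over the board while the flask is open.
- flask_top (a joint): How far the upper half has been pressed down on the guide pins, in m: 0 open (3 mm gap between the halves), 0.003 halves meet. The dough inside pushes it open again with 7 N (open) to 20 N (shut), so it stays shut only under the clamp.
- slide (a joint): How far the red arm has been slid down the bar from its top stop, in m, 0 to 0.085; it starts at 0.002 to 0.026 and stays where it is left. With the flask beneath, the pad first touches the lid at about 0.042; the arm then rocks up and bites at about 0.050 to 0.055.
- jaw (a joint): Tilt of the red arm in its clearance on the bar, in rad: about -0.045 while it hangs freely (screw end low), +0.044 and more once the pad is pushed up by the lid and the collar bites on the bar. While it bites it cannot slide up.
- thumb_rest (a point): Top of the arm's ribbed thumb rest, 21 mm from the bar's axis towards the screw; flat, 22 x 26 mm. Pressed down here with 5 to 15 N the arm slides down; pressed more than about 30 mm from the bar's axis it cocks and jams. The bar (face 8 mm from its axis) rises through the collar beside it; the handle's top is 34 mm higher, 59 mm away.
- pad_face (a point): Middle of the underside of the dark swivel pad (32 mm across) at the lower end of the screw.
- handle (a joint): Turn of the handle in rad: 0 at the start, grows when turned clockwise seen from above, range -1.5 to 12.5. The screw moves 6 mm down per turn (handle and pad together) and stays where it is left (friction 0.15 N m). With the arm already biting, 1.5 to 5 rad close the flask; firm resistance comes when the halves meet.
- handle_top (a point): Top centre of the fluted, barrel-shaped wooden handle: upright (it leans with the red arm's tilt, joint jaw, about the clamp's y axis), 26 mm across at its middle 19 mm below the top, 46 mm long, on the screw axis 80 mm from the bar; grip it from above, from any side, and turn. 9 mm of bare thread show between it and the arm at the start.
- bottle_separator: Bystander: small brown dropper bottle with black cap, 26 mm across, 73 mm high, standing right of the clamp; origin under its middle.
- cast_white: Bystander: white plaster dental cast, 56 x 60 x 28 mm, left of the clamp; origin under its middle.
- cement_spatula: Bystander: thin steel cement spatula, 150 mm long, 8 mm high, lying on the bench at the left; origin under its middle.
Mind the look-alikes: they are no part of the job. Leave any purple look-alike of the flask alone.

How it is judged:
By the outcome, as a careful person would: the job done as asked, in the order asked, and still so for the second after the job is handed in, with the robot touching nothing.
It also fails if it takes over 64 s, if anything falls off the work surface, if the arm or the gripper's body presses on something with over 40 N, if the wrist force passes 120 N, or if a joint passes its speed limit or range.

ROBOT

A 6-joint arm with a two-finger parallel gripper is mounted at the origin on a cart in front of the work surface, level with it; the furniture and walls round the work are solid. World frame = base frame: x ahead of the robot, y to its left, z up, the work surface at z = 0. Lengths are in m, angles in rad, forces in N, time in s.
With the tool pointing down it reaches from about 0.35 to 0.725 m from the base axis. Payload 6 kg.
Tool frame: the origin (TCP) lies midway between the tips of the shut fingers; the grasp point (between the pads) lies 19 mm behind it; z points along the fingers, y is the line along which they close (so a half turn about z gives the same grasp; the last joint's range is limited). The gripper opens to 85 mm and grips with 20 to 120 N. Pads are 22 mm wide; open, the fingers measure 114 mm over their backs; the gripper's body (76 mm by 85 mm) begins 54 mm behind the grasp point. The pads swing forward as they close: fully open they stand 13 mm farther back than shut.
Start: joints at [-0.92, 0.04, 0.085, 0, -1.615, -0.334], TCP at [0.187, -0.57, 0.194] pointing down, gripper open.
Joint ranges: [-2.56, 2.56], [-1.29, 2.01], [-1.08, 1.49], [-3.29, 1.98], [-2.81, -0.18], [-2.99, 2.99]. Speed limits (rad/s): [2.57, 2.57, 3.01, 3.14, 3.14, 3.14].

INTERFACE

Orientations are given as a 3x3 rotation matrix whose columns are the frame's x, y, z axes.
In Python, from station import manip gives the robot as it stands.
- The arm moves only by the tool drive_tool, never from a script. Its argument "increments" is text: rows parted by semicolons, each of 7 numbers parted by spaces: the shift along the tool's x, y, z scaled (see below), then the turn, a rotation vector about the tool's x, y, z scaled (see below), then the finger opening in mm, from 0 to 85.4. A call has 1 to 20 rows; each row shifts and turns the commanded pose from where the row before left it, along the tool's axes as they then stand; what a row does not reach is not made up. The controller multiplies each number of a shift by 4 cm and each number of a turn by 5 degrees. A row lasts 1/12 s, in which the tool goes at most 41.7 mm and 7.16 degrees, less where a joint would pass 70% of its speed; a pose out of reach is approached as far as the arm can. A call with a number of a shift or a turn outside -1 to 1 is refused whole. A call with a gripper value outside its range is refused whole. The fingers move at their own pace and stop on an object; "grip_force" is the grip in N (left out, the last holds). Time passes only in rows, so rows that do not move let the fingers close. It gives the time, the measured TCP pose, the force, the opening and the grip force at its end, in the units of the state.
- manip.state(): the state, without advancing time (a new reading comes with each control period).
- manip.camera(name): name is "side" or "top" or "wrist"; returns a dict with "img" (384x512x3 uint8, blue, green, red), "z_map" (384x512 float32, m along the optical axis (not along the pixel's ray), 0 where there is no reading), "intrinsics" (3x3 intrinsics, pixels), "D" ([k1, k2, p1, p2, k3] as OpenCV has them; the pictures are not rectified), "pose" (4x4, takes a point from camera to world coordinates); the wrist camera has in their place "mount" (4x4, takes a point from camera to tool coordinates, whose origin is the TCP and whose axes are the flange's). Camera axes: x right, y down, z forward; pixel columns grow to the right and rows downward; lengths in m; the calibration is good to about 2 mm. A picture is of the moment at which its call begins: read the wrist's pose just before it.
- manip.finish_job(): hands the job in; it is judged then, once.
Trained networks look in a picture, given as the dict that the camera call returned (one of the last four; its "shot" number tells which), for a name from the list of things; names that differ only in an ending like _2 or _b are one class to them, and where a whole thing is asked for, a point or a joint stands for the part that bears it (a point fixed in the world has none). Each returns a list of dicts, best first, with "confidence" (0 to 1); they miss things now and then, are a little off and sometimes report something else, mostly with a low value. They report only what shows in the picture. A call takes as long as a camera call. They do not tell look-alikes from the thing itself.
- manip.boxes_of(picture, thing): "xy" ([column, row] in pixels, amid what is visible of it).
- manip.silhouettes(picture, thing): "region" (384x512 bool, what is visible of it) and "xy" ([column, row] in pixels, amid what is visible of it).
The state is a dict: "t": time; "joint_positions": joint angles; "joint_velocities": joint speeds; "effort": joint torques, N m; "position": TCP position; "eef_rot": TCP orientation; "contact_force": force on the tool from outside, world axes, zero at the start; "ft_torque": the same for the moment, N m; "opening": opening from 0.0 (shut) to 1.0 (fully open); "gripper_force": force on a finger pad.
Only numpy, scipy, OpenCV 4.12 (cv2) and the standard library are available. Lean on these libraries where they do the work, as an engineer would, in place of code of your own. Each camera call takes 0.05 s, during which the arm holds its last target. There are 200 camera calls.

## Working session

There is one attempt and no reset: what is moved stays moved. The work goes in short steps, Python scripts to look and compute and a tool call to move; the robot and the scene stay as the last step left them, time stands still between calls to the robot, and variables do not carry over. Pictures are saved under pics/ and viewed, at most 10 in all, crops included, and the job is handed in when it is done.

Besides the shell and the picture viewer there is one more tool, called after "Call:" by a JSON object that holds its "method" and its "body". drive_tool: Moves the arm, as the interface text tells. Shifts and turns lie within -1 to 1; 1 stands for 4 cm of shift or 5 degrees of turn. Its arguments: {"type":"object","properties":{"increments":{"type":"string"},"grip_force":{"type":"number"}},"required":["increments"]}

```bash
mkdir -p pics; ls
cat > h.py <<'E'
import numpy as np, cv2
from station import manip
def shot(n):
    s=manip.state(); c=manip.camera(n)
    if n=="wrist":
        T=np.eye(4);T[:3,:3]=s["eef_rot"];T[:3,3]=s["position"];c["pose"]=T@np.array(c["mount"])
    return c
def world(c,uv):
    uv=np.atleast_2d(np.array(uv,float)); n=cv2.undistortPoints(uv[:,None],np.array(c["intrinsics"]),np.array(c["D"]))[:,0]
    z=c["z_map"][uv[:,1].astype(int),uv[:,0].astype(int)]
    p=np.c_[n*z[:,None],z,np.ones(len(z))]
    return (np.array(c["pose"])@p.T).T[:,:3]
def cloud(c):
    v,u=np.mgrid[:384,:512]; P=world(c,np.c_[u.ravel(),v.ravel()]).reshape(384,512,3); P[c["z_map"]==0]=np.nan; return P
def pix(c,p):
    M=np.linalg.inv(np.array(c["pose"])); r,_=cv2.Rodrigues(M[:3,:3])
    return cv2.projectPoints(np.atleast_2d(np.array(p,float)),r,M[:3,3],np.array(c["intrinsics"]),np.array(c["D"]))[0][:,0]
E
python3 - <<'E'
from h import *
np.set_printoptions(precision=4,suppress=True)
a=shot("side");b=shot("top")
cv2.imwrite("pics/a.png",np.vstack([a["img"],b["img"]])[:, :])
im=np.hstack([a["img"],b["img"]]);cv2.imwrite("pics/ab.png",cv2.resize(im,(800,300)))
for n,c in(("side",a),("top",b)):
    print(n,np.array(c["pose"]))
    for t in ["clamp","flask","flask_lid","thumb_rest","handle_top","pad_face","handle","bottle_separator","cast_white","cement_spatula","slide"]:
        for d in manip.boxes_of(c,t)[:3]: print(t,round(d["confidence"],2),np.round(d["xy"]),world(c,d["xy"])[0])
cv2.imwrite("pics/side.png",a["img"]);cv2.imwrite("pics/top.png",b["img"])
E
```

```text
pics
side [[ 0.9999  0.0027  0.0158  0.5164]
 [-0.0137 -0.3614  0.9323 -0.9546]
 [ 0.0083 -0.9324 -0.3613  0.6026]
 [ 0.      0.      0.      1.    ]]
clamp 0.96 [249. 244.] [0.5202 0.0882 0.0149]
flask 0.73 [232. 230.] [0.4656 0.0908 0.0614]
flask 0.73 [226. 183.] [0.4153 0.6165 0.0308]
flask 0.68 [228. 227.] [0.4537 0.1027 0.067 ]
flask_lid 0.66 [249. 191.] [0.5212 0.4759 0.0443]
flask_lid 0.65 [231. 180.] [0.4405 0.623  0.043 ]
thumb_rest 0.94 [249. 209.] [ 0.5187 -0.005   0.1788]
handle_top 0.25 [288. 309.] [ 0.6107 -0.2503  0.0316]
pad_face 0.38 [238. 221.] [0.4874 0.058  0.1121]
bottle_separator 0.73 [289. 311.] [ 0.6131 -0.2502  0.0256]
bottle_separator 0.23 [246. 246.] [0.511  0.0698 0.0166]
cast_white 0.2 [247. 211.] [0.5145 0.0008 0.17  ]
cement_spatula 0.53 [237. 222.] [0.4838 0.0543 0.1089]
slide 0.79 [248. 214.] [ 0.517  -0.0094  0.1657]
top [[-0.0299 -0.9961  0.0828  0.4173]
 [-0.9995  0.029  -0.0116  0.1805]
 [ 0.0092 -0.0831 -0.9965  1.3864]
 [ 0.      0.      0.      1.    ]]
clamp 0.69 [278. 200.] [0.4964 0.0662 0.0167]
flask 0.82 [265. 212.] [0.45   0.1222 0.0715]
flask 0.66 [165. 198.] [0.5126 0.4946 0.0553]
flask 0.6 [126. 222.] [0.429  0.6412 0.0569]
flask_lid 0.92 [259. 209.] [0.461  0.1437 0.0729]
flask_lid 0.88 [159. 197.] [0.5182 0.5148 0.054 ]
flask_lid 0.62 [128. 224.] [0.4206 0.6343 0.0531]
thumb_rest 0.52 [290. 188.] [0.5392 0.0186 0.0172]
handle_top 0.38 [283. 195.] [0.5014 0.0663 0.2193]
pad_face 0.52 [215. 214.] [0.4471 0.3111 0.0139]
handle 0.37 [284. 196.] [0.496  0.0649 0.2158]
cast_white 0.6 [222. 197.] [0.5136 0.2824 0.0166]
cast_white 0.6 [216. 215.] [0.4442 0.3106 0.0032]
cement_spatula 0.54 [216. 216.] [0.4434 0.3095 0.0031]
cement_spatula 0.4 [282. 200.] [0.4884 0.0665 0.1616]
slide 0.65 [295. 189.] [0.5222 0.0211 0.1874]
```

Run:
```python
import cv2,numpy as np
a=cv2.imread("pics/side.png")[140:340,150:350];b=cv2.imread("pics/top.png")[120:320,100:350]
cv2.imwrite("pics/c1.png",np.hstack([cv2.resize(a,(400,400),interpolation=2),cv2.resize(b,(400,320))[:].copy() if 0 else cv2.resize(cv2.copyMakeBorder(b,0,50,0,0,0),(400,400),interpolation=2)]))
```

```text
(no output)
```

View pics/c1.png

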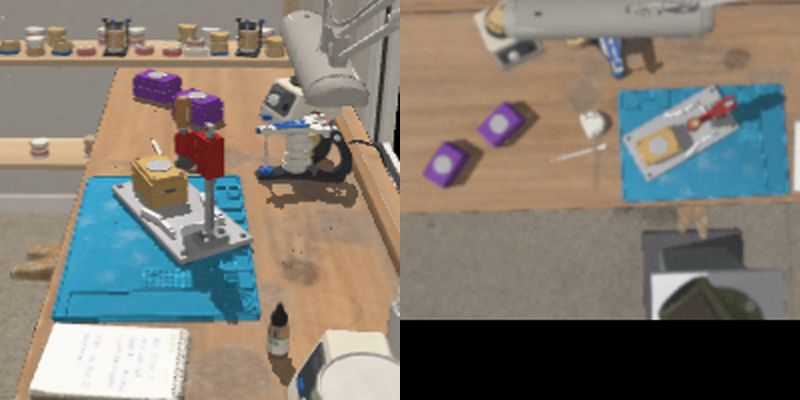

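Run:
```python
from h import *
np.set_printoptions(precision=4,suppress=True)
for n in ("side","top"):
    c=shot(n);P=cloud(c);im=c["img"].astype(int);hsv=cv2.cvtColor(c["img"],cv2.COLOR_BGR2HSV)
    reg=(abs(P[...,0]-.5)<.2)&(abs(P[...,1]-.08)<.2)
    g=reg&(hsv[...,1]<60)&(P[...,2]>.008)&(P[...,2]<.024)
    g=cv2.morphologyEx(g.astype(np.uint8),cv2.MORPH_OPEN,np.ones((2,2)))>0
    r=cv2.minAreaRect(P[g][:,:2].astype(np.float32)*1000);print(n,"board",g.sum(),r,np.median(P[g][:,2]))
    red=reg&((hsv[...,0]<8)|(hsv[...,0]>172))&(hsv[...,1]>150)&(P[...,2]>.08)
    q=P[red];print("red",len(q),q.mean(0),q.min(0),q.max(0),cv2.minAreaRect(q[:,:2].astype(np.float32)*1000))
    br=reg&(hsv[...,0]>10)&(hsv[...,0]<28)&(hsv[...,1]>90)&(P[...,2]>.04)&(P[...,2]<.1)
    q=P[br];print("brass",len(q),cv2.minAreaRect(q[:,:2].astype(np.float32)*1000),np.percentile(q[:,2],[5,50,95]))
    w=reg&(hsv[...,0]>3)&(hsv[...,0]<22)&(hsv[...,1]>70)&(P[...,2]>.15)
    q=P[w];print("wood",len(q),q.mean(0) if len(q) else 0,q.max(0))
    bar=reg&(hsv[...,1]<60)&(P[...,2]>.16)
    q=P[bar];print("bar",len(q),q.mean(0) if len(q) else 0,q.max(0))
print(manip.state())
```

```text
side board 1055 ((576.8109741210938, 119.3718490600586), (317.5670471191406, 248.60057067871094), 27.663875579833984) nan
red 414 [ 0.5246 -0.0041  0.1571] [ 0.4839 -0.0331  0.1277] [0.5536 0.069  0.1873] ((516.9351196289062, 18.784019470214844), (28.42496109008789, 108.02722930908203), 29.7332820892334)
brass 327 ((453.2538757324219, 135.05767822265625), (64.56549835205078, 99.68278503417969), 23.567697525024414) [0.0447 0.0609 0.0678]
wood 126 [0.4975 0.0535 0.1937] [0.6777 0.193  0.2158]
bar 461 [0.6678 0.1071 0.2328] [0.6998 0.2797 0.2539]
top board 1264 ((nan, nan), (0.0, 0.0), 0.0) nan
red 35 [0.5205 0.0151 0.176 ] [ 0.5069 -0.0076  0.1559] [0.5376 0.0407 0.1917] ((515.9954833984375, 17.049468994140625), (19.937503814697266, 48.49077224731445), 37.81275939941406)
brass 238 ((453.58258056640625, 134.73947143554688), (58.06863784790039, 88.03160095214844), 24.820953369140625) [0.0632 0.0682 0.0727]
wood 45 [0.4993 0.0626 0.207 ] [0.6893 0.0734 0.2235]
bar 762 [0.6796 0.1459 0.2416] [0.7    0.2794 0.2608]
{'t': 1.3, 'joint_positions': array([-0.9203,  0.0402,  0.0848,  0.    , -1.6155, -0.3337]), 'joint_velocities': array([-0.0004, -0.0005,  0.0002,  0.0004,  0.0007,  0.0009]), 'effort': array([  0.0002, -36.7938,  34.7443,   6.9332,  -0.0009,   0.    ]), 'position': array([ 0.1869, -0.5701,  0.1937]), 'eef_rot': array([[-0.9502, -0.3116, -0.0001],
       [-0.3116,  0.9502,  0.0001],
       [ 0.    ,  0.0001, -1.    ]]), 'contact_force': array([0.7948, 0.125 , 0.5472]), 'ft_torque': array([-0.0046,  0.0096, -0.0087]), 'gripper_force': 0.0, 'opening': 1.0000125070768622}
```

```bash
cat >> h.py <<'E'
def rows(p,R=None,step=.04):
    """shift in tool units (current tool axes) to world point p, and rotvec units to R"""
    from scipy.spatial.transform import Rotation as Ro
    s=manip.state();Rc=s["eef_rot"]
    print("t",s["t"],"pos",np.round(s["position"],4),"shift units",np.round(Rc.T@(np.array(p)-s["position"])/.04,2))
    if R is not None: print("turn units(first)",np.round(np.degrees(Ro.from_matrix(Rc.T@R).as_rotvec())/5,2))
E
python3 - <<'E'
from h import *
np.set_printoptions(precision=4,suppress=True)
c=shot("wrist");print(np.array(c["mount"]),c["intrinsics"]);rows([.42,.10,.33])
E
```

```text
[[-0.0009 -0.9634 -0.2679  0.0681]
 [ 1.     -0.0009 -0.0001 -0.0007]
 [-0.0001 -0.2679  0.9634 -0.1794]
 [ 0.      0.      0.      1.    ]] [[327.1369   0.     251.4016]
 [  0.     327.1369 190.5077]
 [  0.       0.       1.    ]]
t 1.35 pos [ 0.187  -0.5701  0.1938] shift units [-10.76  14.1   -3.4 ]
```

Call:
{"method": "drive_tool", "body": {"increments": "-0.69 0.67 -0.18 0 0 0 85;-0.69 0.67 -0.18 0 0 0 85;-0.69 0.67 -0.18 0 0 0 85;-0.69 0.67 -0.18 0 0 0 85;-0.69 0.67 -0.18 0 0 0 85;-0.69 0.67 -0.18 0 0 0 85;-0.69 0.67 -0.18 0 0 0 85;-0.69 0.67 -0.18 0 0 0 85;-0.69 0.67 -0.18 0 0 0 85;-0.69 0.67 -0.18 0 0 0 85;-0.69 0.67 -0.18 0 0 0 85;-0.69 0.67 -0.18 0 0 0 85;-0.69 0.67 -0.18 0 0 0 85;-0.69 0.67 -0.18 0 0 0 85;-0.69 0.67 -0.18 0 0 0 85;-0.69 0.67 -0.18 0 0 0 85;-0.69 0.67 -0.18 0 0 0 85;-0.69 0.67 -0.18 0 0 0 85"}}

```text
t: 2.85
position: [0.5092, 0.045, 0.3241]
eef_rot: [[-0.95, -0.312, 0.001], [-0.312, 0.95, 0.0], [-0.001, 0.0, -1.0]]
contact_force: [0.2, -1.0, 0.0]
opening: 0.997
gripper_force: 0.0
```

Call:
{"method": "drive_tool", "body": {"increments": "0 0 0 0 0 -1 85;0 0 0 0 0 -1 85;0 0 0 0 0 -1 85;0 0 0 0 0 -1 85;0 0 0 0 0 -1 85;0 0 0 0 0 -1 85;0 0 0 0 0 -1 85;0 0 0 0 0 -1 85;0 0 0 0 0 -1 85;0 0 0 0 0 -1 85;0 0 0 0 0 -1 85;0 0 0 0 0 -1 85;0 0 0 0 0 -1 85;0 0 0 0 0 -1 85;0 0 0 0 0 -1 85;0 0 0 0 0 -1 85;0 0 0 0 0 -1 85;0 0 0 0 0 -1 85;0 0 0 0 0 -1 85;0 0 0 0 0 -1 85"}}

```text
t: 4.52
position: [0.5087, 0.043, 0.3235]
eef_rot: [[0.476, -0.88, 0.0], [-0.88, -0.476, 0.0], [-0.0, -0.0, -1.0]]
contact_force: [-0.2, -0.2, -0.2]
opening: 0.997
gripper_force: 0.0
```

Run:
```python
from h import *
np.set_printoptions(precision=4,suppress=True)
c=shot("wrist");np.savez("w1.npz",img=c["img"],P=cloud(c),pose=c["pose"])
im=c["img"].copy()
for t in ["clamp","flask","flask_lid","thumb_rest","handle_top","handle","pad_face"]:
    for d in manip.boxes_of(c,t)[:2]: print(t,round(d["confidence"],2),np.round(d["xy"]),world(c,d["xy"])[0])
cv2.imwrite("pics/w1.png",cv2.resize(im,(800,600)))
P=cloud(c);hsv=cv2.cvtColor(im,cv2.COLOR_BGR2HSV);reg=(abs(P[...,0]-.5)<.2)&(abs(P[...,1]-.08)<.2)
Z=P[...,2]
def rect(m,n):
    m=cv2.morphologyEx(m.astype(np.uint8),cv2.MORPH_OPEN,np.ones((3,3)))>0
    q=P[m]
    if len(q)>5: print(n,len(q),cv2.minAreaRect(q[:,:2].astype(np.float32)*1000),q.mean(0),np.percentile(Z[m],[2,50,98]))
rect(reg&(hsv[...,1]<70)&(Z>.012)&(Z<.023),"board")
rect(reg&((hsv[...,0]<8)|(hsv[...,0]>172))&(hsv[...,1]>150)&(Z>.12),"red")
rect(reg&(Z>.05)&(Z<.08),"flask top")
rect(reg&(Z>.195)&(Z<.24),"z>195")
rect(reg&(hsv[...,1]<70)&(Z>.16),"bar")
```

```text
clamp 0.89 [253. 151.] [0.5149 0.0273 0.1623]
flask 0.85 [255. 230.] [0.4518 0.1379 0.0691]
flask_lid 0.83 [253. 230.] [0.4537 0.1386 0.0688]
flask_lid 0.73 [254. 151.] [0.5135 0.0272 0.1607]
thumb_rest 0.63 [252. 149.] [0.5167 0.0265 0.1611]
handle_top 0.75 [252. 195.] [0.5008 0.0569 0.2152]
handle 0.87 [254. 193.] [0.4998 0.0544 0.215 ]
pad_face 0.56 [253. 193.] [0.5003 0.0546 0.215 ]
pad_face 0.37 [245. 169.] [0.5099 0.0573 0.1168]
board 7167 ((505.63116455078125, 119.63130187988281), (339.7189025878906, 274.3450927734375), 66.33269500732422) [0.4991 0.0694 0.0173] [0.0151 0.0173 0.0198]
red 800 ((521.3316650390625, 16.419036865234375), (25.856828689575195, 92.69415283203125), 28.99918556213379) [0.5306 0.0022 0.1803] [0.1584 0.1854 0.1876]
flask top 2508 ((556.8806762695312, 181.51654052734375), (288.5894470214844, 96.21981811523438), 24.50459098815918) [0.4724 0.143  0.0666] [0.0582 0.0674 0.0738]
z>195 5941 ((584.8297119140625, 128.67263793945312), (211.9268035888672, 286.61761474609375), 4.488128662109375) [0.6557 0.1081 0.2257] [0.2021 0.2282 0.2393]
bar 49435 ((627.774169921875, 81.0562744140625), (365.011474609375, 191.75201416015625), 48.20542907714844) [0.547  0.0478 0.3904] [0.2177 0.428  0.4556]
```

View pics/w1.png

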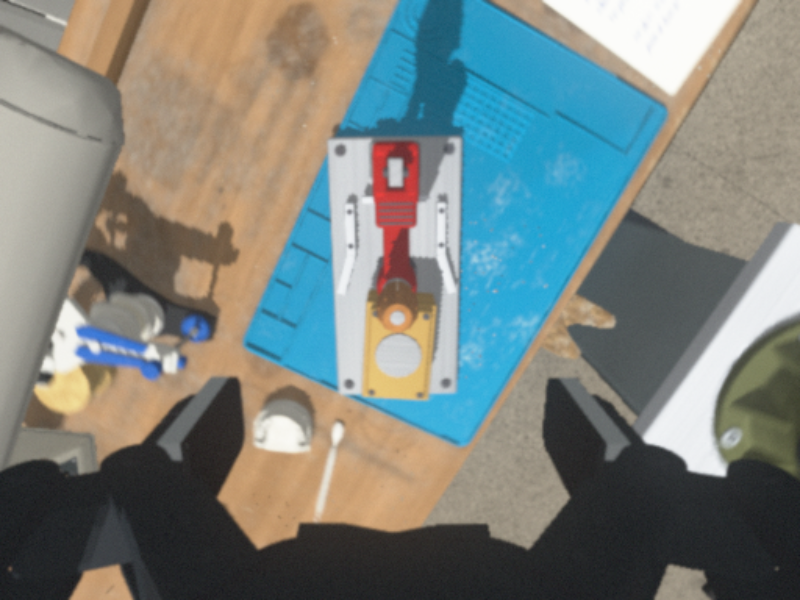

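Run:
```python
from h import *
np.set_printoptions(precision=4,suppress=True)
d=np.load("w1.npz");im,P=d["img"],d["P"];Z=P[...,2];hsv=cv2.cvtColor(im,cv2.COLOR_BGR2HSV)
g=((Z>.010)&(Z<.036)&(hsv[...,1]<70))|((Z>.012)&(Z<.24)&(hsv[...,1]>=70)); roi=np.zeros_like(g);roi[84:256,205:300]=1
g=(g&roi).astype(np.uint8);g=cv2.morphologyEx(g,cv2.MORPH_OPEN,np.ones((3,3)))
n,l,st,_=cv2.connectedComponentsWithStats(g);print(st)
m=(l==1+st[1:,4].argmax())&(Z<.036);print("board",cv2.minAreaRect(P[m][:,:2].astype(np.float32)*1000))
w=(Z>.022)&(Z<.036)&roi.astype(bool)
for a,b in ((215,250),(255,300)):
    q=P[:, a:b][w[:, a:b]];
    if len(q)>10: print("rail",len(q),q.mean(0))
br=(hsv[...,0]>10)&(hsv[...,0]<28)&(hsv[...,1]>90)&(Z>.055)&(Z<.08)&roi.astype(bool)
br=cv2.morphologyEx(br.astype(np.uint8),cv2.MORPH_OPEN,np.ones((3,3)))>0
q=P[br];print("flask",cv2.minAreaRect(q[:,:2].astype(np.float32)*1000),np.median(q[:,2]))
def at(u,v,r=2): 
    k=P[v-r:v+r+1,u-r:u+r+1].reshape(-1,3);return np.nanmedian(k,0)
print("lid",at(254,227),"handle",at(254,203),"bar",at(253,110))
for v in range(88,205,5): print(v,at(253,v,1), hsv[v,253])
np.save("m.npy",0)
```

```text
[[     0      0    512    384 184454]
 [   210     88     87    167  12154]]
board ((486.4752197265625, 78.91260528564453), (124.84717559814453, 255.21084594726562), 28.54503059387207)
rail 488 [0.5405 0.0611 0.0278]
rail 466 [0.4676 0.0287 0.0275]
flask ((454.7654113769531, 132.3731689453125), (62.331844329833984, 91.06166076660156), 24.806520462036133) 0.06689717883559648
lid [0.4551 0.1343 0.0693] handle [0.4956 0.0616 0.2173] bar [ 0.5355 -0.0103  0.203 ]
88 [ 0.5469 -0.033   0.017 ] [ 99  16 115]
93 [ 0.5426 -0.0236  0.1869] [  0 145 128]
98 [ 0.5405 -0.0196  0.1857] [  0 140 109]
103 [ 0.5384 -0.0157  0.2028] [100   8 202]
108 [ 0.5364 -0.0119  0.2034] [108   6 213]
113 [ 0.5343 -0.008   0.2032] [108   6 212]
118 [ 0.5318 -0.0042  0.2031] [113   5 197]
123 [0.5295 0.0007 0.1854] [  0 177 182]
128 [0.5272 0.005  0.1852] [  1 172 194]
133 [0.5249 0.0092 0.1851] [  0 140 168]
138 [0.5227 0.0132 0.1855] [176  87 147]
143 [0.5204 0.0175 0.1857] [178  93 148]
148 [0.5163 0.0249 0.1606] [  1 178 202]
153 [0.5137 0.0297 0.1599] [179 151 150]
158 [0.5111 0.0344 0.1599] [  0 134 118]
163 [0.5085 0.0392 0.1592] [  0 129 117]
168 [0.5059 0.044  0.1596] [179 133 115]
173 [0.5032 0.049  0.159 ] [  0 132 116]
178 [0.5016 0.0521 0.1708] [  6  22 114]
183 [0.5028 0.0502 0.1968] [ 14  83 117]
188 [0.5021 0.0519 0.2095] [ 13 107 117]
193 [0.5005 0.0545 0.2147] [ 14 109 124]
198 [0.4984 0.0584 0.2163] [ 13 107 202]
203 [0.4964 0.0621 0.2174] [102   6 214]
```

Call:
{"method": "drive_tool", "body": {"increments": "-0.9 0.02 0 0 0 0 35;-0.9 0.02 0 0 0 0 35;-0.9 0.02 0 0 0 0 35;-0.9 0.02 0 0 0 0 35;-0.9 0 0 0 0 0 35;0 0 0 0 1 0 35;0 0 0 0 1 0 35;0 0 0 0 1 0 35;0 0 0 0 1 0 35;-0.33 0 0.91 0 0 0 35;-0.33 0 0.91 0 0 0 35;-0.33 0 0.91 0 0 0 35;-0.33 0 0.91 0 0 0 35;-0.33 0 0.91 0 0 0 35;-0.33 0 0.91 0 0 0 35;0 0 0 0 0 0 35"}}

```text
t: 6.25
position: [0.4179, 0.1964, 0.0831]
eef_rot: [[0.445, -0.882, 0.153], [-0.826, -0.47, -0.31], [0.345, 0.012, -0.938]]
contact_force: [0.1, -0.9, -1.8]
opening: 0.412
gripper_force: 0.0
```

```bash
cat >> h.py <<'E'
O=np.array([.497,.0596,0]);A=np.radians(-61.5);C=np.array([[np.cos(A),-np.sin(A),0],[np.sin(A),np.cos(A),0],[0,0,1]])
def cl(p): return (np.array(p)-O)@C
def wd(p): return O+C@np.array(p)
E
python3 - <<'E'
from h import *
s=manip.state();print(np.round(cl(s["position"]),4),np.round(C.T@s["eef_rot"],3),s["opening"]);rows(wd([-.16,-.001,.03]))
c=shot("side");cv2.imwrite("pics/s2.png",cv2.resize(c["img"][150:270,180:300],(600,600),interpolation=2))
E
```

```text
[-0.158  -0.0042  0.0831] [[ 0.938 -0.008  0.345]
 [-0.003 -1.    -0.014]
 [ 0.345  0.012 -0.938]] 0.4123770092972544
t 6.25 pos [0.4179 0.1964 0.0831] shift units [-0.51 -0.1   1.23]
```

View pics/s2.png

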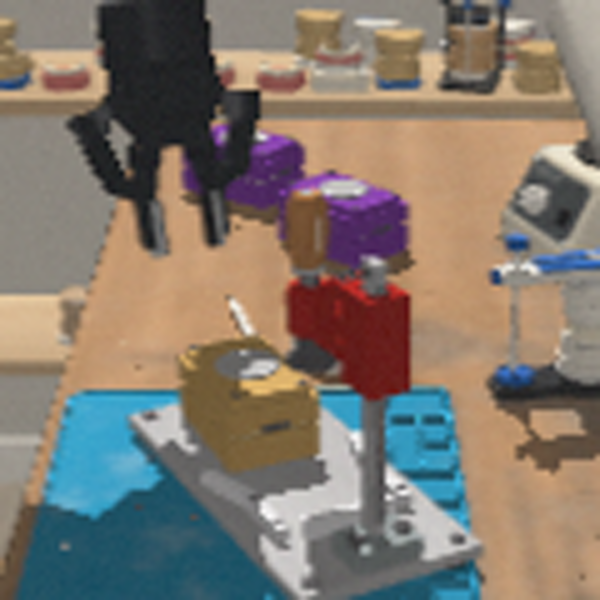

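Call:
{"method": "drive_tool", "body": {"increments": "-0.26 -0.05 0.62 0 0 0 35;-0.25 -0.05 0.61 0 0 0 35;0 0 0 0 0 0 35;0.19 0 0.07 0 0 0 35;0.19 0 0.07 0 0 0 35;0.19 0 0.07 0 0 0 35;0.19 0 0.07 0 0 0 35;0.19 0 0.07 0 0 0 35;0.19 0 0.07 0 0 0 35"}}

```text
t: 7.05
position: [0.4471, 0.1604, 0.0385]
eef_rot: [[0.443, -0.882, 0.162], [-0.829, -0.471, -0.301], [0.342, -0.001, -0.94]]
contact_force: [-0.1, 0.2, 0.4]
opening: 0.409
gripper_force: 0.0
```

Run:
```python
from h import *
s=manip.state();print(np.round(cl(s["position"]),4),np.round(s["contact_force"]@C,1))
```

```text
[-0.1124  0.0043  0.0385] [-0.2 -0.   0.4]
```

Run:
```python
from h import *
c=shot("side");cv2.imwrite("pics/s3.png",cv2.resize(c["img"][170:270,190:290],(600,600),interpolation=2))
s=manip.state();print(np.round(cl(s["position"]),4),np.round(s["contact_force"]@C,1),s["t"])
```

```text
[-0.1115  0.0038  0.0381] [ 1.2  1.5 -0.5] 7.1
```

View pics/s3.png

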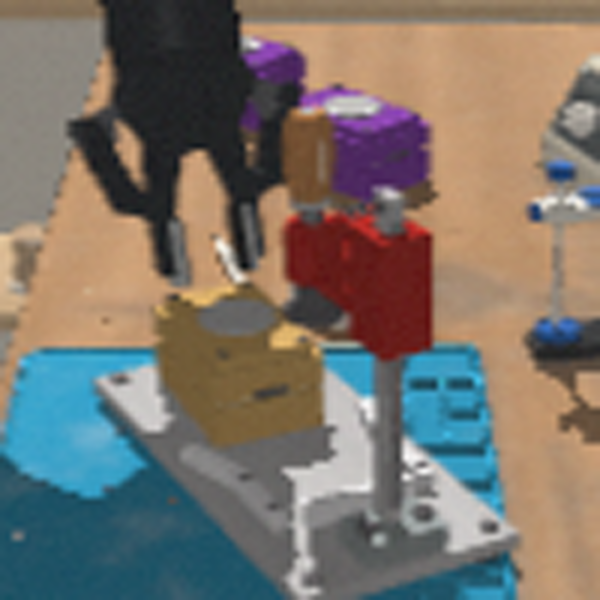

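```bash
cat >> h.py <<'E'
def flask(c):
    P=cloud(c);Z=P[...,2];hsv=cv2.cvtColor(c["img"],cv2.COLOR_BGR2HSV);Q=(P-O)@C
    br=(hsv[...,0]>10)&(hsv[...,0]<30)&(hsv[...,1]>80)&(Z>.025)&(Z<.08)&(abs(Q[...,0]+.06)<.15)&(abs(Q[...,1])<.06)
    br=cv2.morphologyEx(br.astype(np.uint8),cv2.MORPH_OPEN,np.ones((2,2)))>0
    q=Q[br];r=cv2.minAreaRect(q[:,:2].astype(np.float32)*1000);print("flask(clamp)",len(q),r,"xmin/max",np.percentile(q[:,0],[.5,99.5]),"ymm",np.percentile(q[:,1],[.5,99.5]),"z",np.percentile(Z[br],[1,99]))
E
python3 - <<'E'
from h import *
flask(shot("side"));flask(shot("top"));c=shot("wrist");flask(c)
s=manip.state();print(np.round(cl(s["position"]),4),np.round(s["contact_force"]@C,1),s["t"])
cv2.imwrite("pics/w4.png",c["img"])
E
```

```text
flask(clamp) 444 ((-79.90443420410156, 9.399837493896484), (89.91787719726562, 89.00749969482422), 84.47393035888672) xmin/max [nan nan] ymm [nan nan] z [nan nan]
flask(clamp) 209 ((-86.03491973876953, -5.829193115234375), (58.59638214111328, 93.43183135986328), 85.78136444091797) xmin/max [-0.13157539 -0.03892011] ymm [-0.03697096  0.02124635] z [0.01880596 0.09466574]
flask(clamp) 13771 ((nan, nan), (0.0, 0.0), 0.0) xmin/max [nan nan] ymm [nan nan] z [nan nan]
[-0.113   0.004   0.0378] [-0.6  0.5 -1.2] 7.25
```

View pics/w4.png

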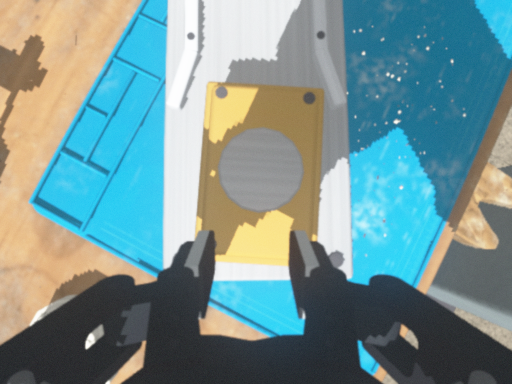

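Run:
```python
from h import *
np.set_printoptions(precision=4,suppress=True)
c=shot("wrist");s=manip.state();print("tcp pix",pix(c,s["position"]))
for uv in [(205,240),(208,260),(300,240),(190,250),(315,250),(260,250),(260,262),(260,215),(212,88),(317,92),(260,270),(260,170)]:
    print(uv,world(c,uv)[0],cl(world(c,uv)[0]),c["z_map"][uv[1],uv[0]])
c=shot("side")
for y,x in [(275,180),(282,180),(265,250),(290,175),(300,240)]:
    uv=(190+x/6,170+y/6);print(uv,cl(world(c,uv)[0]))
```

```text
tcp pix [[250.6146 221.1279]]
(205, 240) [0.46   0.1763 0.0907] [-0.1203  0.0232  0.0907] 0.13759258
(208, 260) [0.4546 0.1822 0.0956] [-0.128   0.0213  0.0956] 0.13212432
(300, 240) [0.4248 0.1575 0.0918] [-0.1205 -0.0167  0.0918] 0.13647136
(190, 250) [0.4625 0.1814 0.0998] [-0.1235  0.0278  0.0998] 0.12824546
(315, 250) [0.4171 0.1583 0.0905] [-0.1248 -0.0232  0.0905] 0.13745953
(260, 250) [0.4359 0.1709 0.0674] [-0.127  -0.0005  0.0674] 0.16027728
(260, 262) [0.4326 0.1769 0.0603] [-0.1338 -0.0007  0.0603] 0.16684054
(260, 215) [0.444  0.1558 0.0676] [-0.1098 -0.0007  0.0676] 0.16143528
(212, 88) [0.4968 0.1093 0.0649] [-0.0437  0.0236  0.0649] 0.16929996
(317, 92) [0.4476 0.0854 0.065 ] [-0.0463 -0.0311  0.065 ] 0.16900605
(260, 270) [0.4265 0.186  0.0179] [-0.1448 -0.0016  0.0179] 0.20833474
(260, 170) [0.4544 0.1362 0.0692] [-0.0877 -0.0009  0.0692] 0.16162457
(220.0, 215.83333333333334) [-0.1192 -0.0182  0.0821]
(220.0, 217.0) [-0.1217 -0.0172  0.0766]
(231.66666666666666, 214.16666666666666) [-0.1203  0.0252  0.0783]
(219.16666666666666, 218.33333333333334) [-0.2697  0.0443 -0.0044]
(230.0, 220.0) [-0.0993  0.0087  0.0692]
```

Call:
{"method": "drive_tool", "body": {"increments": "-0.5 0 -0.18 0 0 0 35;-0.5 0 -0.18 0 0 0 35;-0.5 0.05 -0.18 0 0 0 0;0 0.05 0 0 0 0 0;0 0 0 0 0 0 0;0 0 0 0 0 0 0;0 0 0 0 0 0 0"}}

```text
t: 7.93
position: [0.4129, 0.2151, 0.0374]
eef_rot: [[0.443, -0.882, 0.161], [-0.829, -0.472, -0.302], [0.342, 0.0, -0.94]]
contact_force: [0.2, -0.1, -1.1]
opening: 0.001
gripper_force: 0.0
```

Run:
```python
from h import *
np.set_printoptions(precision=4,suppress=True)
s=manip.state();print(s["t"],s["opening"],np.round(cl(s["position"]),4),np.round(s["contact_force"]@C,1))
c=shot("wrist");print("tcp pix",pix(c,s["position"]))
M=np.array(c["mount"]);W=np.linalg.inv(np.array(c["pose"]))
P=cloud(c);T=np.array([s["eef_rot"].T@(p-s["position"]) for p in P.reshape(-1,3)]).reshape(P.shape)
m=(abs(T[...,1])<.06)&(T[...,0]<.03)&(abs(T[...,0])<.03)&(T[...,2]<.01)&(T[...,2]>-.09)
for y in np.arange(-.05,.051,.01):
    k=m&(abs(T[...,1]-y)<.005)
    if k.sum()>5: print(round(y,3),k.sum(),"zmax",np.percentile(T[...,2][k],[90,99]),"x",np.percentile(T[...,0][k],[5,95]))
cv2.imwrite("pics/w5.png",c["img"])
c=shot("side");cv2.imwrite("pics/s5.png",c["img"])
a=cv2.imread("pics/w5.png");b=cv2.resize(c["img"][170:270,190:290],(384,384))
cv2.imwrite("pics/ws5.png",cv2.resize(np.hstack([a,b]),(800,343)))
```

```text
7.9333 0.0007632675937218128 [-0.1768  0.0003  0.0374] [ 0.2  0.2 -1.1]
tcp pix [[250.6975 220.6572]]
-0.03 333 zmax [-0.0844 -0.0811] x [-0.0074  0.0141]
-0.02 485 zmax [-0.0805 -0.0782] x [0.007  0.0139]
-0.01 1044 zmax [-0.0499 -0.0434] x [0.0069 0.0137]
0.0 2434 zmax [-0.0529 -0.0424] x [-0.0074  0.0123]
0.01 1193 zmax [-0.0497 -0.0432] x [0.0069 0.0136]
0.02 441 zmax [-0.0804 -0.0782] x [0.007  0.0133]
0.03 371 zmax [-0.0844 -0.0812] x [-0.0075  0.014 ]
0.04 16 zmax [-0.0886 -0.0873] x [-0.0079  0.0123]
```

View pics/ws5.png

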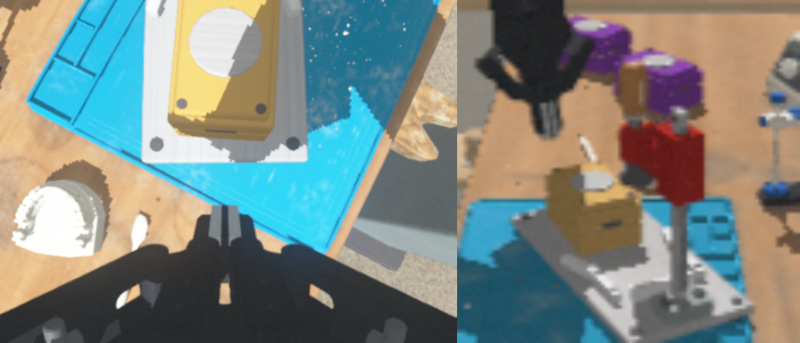

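Run:
```python
from h import *
np.set_printoptions(precision=4,suppress=True)
for n in ("side","top"):
    c=shot(n);s=manip.state();P=cloud(c);T=(P-s["position"])@s["eef_rot"]
    m=(abs(T[...,1])<.025)&(abs(T[...,0])<.03)&(T[...,2]>-.1)&(T[...,2]<.02)
    print(n,m.sum(),np.percentile(T[...,2][m],[50,90,97,100]) if m.sum() else 0,"x",np.percentile(T[...,0][m],[2,98]) if m.sum() else 0)
```

```text
side 182 [-0.0767 -0.0471 -0.0407 -0.0376] x [-0.0103  0.0141]
top 54 [-0.0798 -0.0502 -0.047   0.019 ] x [0.    0.015]
```

Call:
{"method": "drive_tool", "body": {"increments": "-0.19 0 0.53 0 0 0 35;-0.19 0 0.53 0 0 0 35;0 0 0 0 0 0 35;0.24 0 0.09 0 0 0 35;0.24 0 0.09 0 0 0 35;0.24 0 0.09 0 0 0 35;0.24 0 0.09 0 0 0 35;0.24 0 0.09 0 0 0 35;0.24 0 0.09 0 0 0 35"}}

```text
t: 8.88
position: [0.4429, 0.1612, -0.0072]
eef_rot: [[0.443, -0.882, 0.163], [-0.829, -0.472, -0.299], [0.34, -0.003, -0.94]]
contact_force: [-2.5, 4.5, 1.5]
opening: 0.41
gripper_force: 2.5
```

Run:
```python
from h import *
s=manip.state();print(s["t"],s["opening"],np.round(cl(s["position"]),4),np.round(s["contact_force"]@C,1));print(np.round(C.T@s["eef_rot"],3))
```

```text
8.8833 0.4102928707879351 [-0.1151  0.001  -0.0072] [-5.2 -0.1  1.5]
[[ 0.94  -0.006  0.34 ]
 [-0.006 -1.     0.   ]
 [ 0.34  -0.003 -0.94 ]]
```

Call:
{"method": "drive_tool", "body": {"increments": "0.19 0 0.07 0 0 0 35;0.19 0 0.07 0 0 0 35;0.19 0 0.07 0 0 0 35;0.19 0 0.07 0 0 0 35;0.19 0 0.07 0 0 0 35;0.19 0 0.07 0 0 0 35;0.19 0 0.07 0 0 0 35"}}

```text
t: 9.47
position: [0.4698, 0.1115, -0.0073]
eef_rot: [[0.443, -0.881, 0.163], [-0.829, -0.473, -0.299], [0.341, -0.003, -0.94]]
contact_force: [-2.2, 5.9, 3.3]
opening: 0.41
gripper_force: 3.0
```

Run:
```python
from h import *
s=manip.state();print(s["t"],s["opening"],np.round(cl(s["position"]),4),np.round(s["contact_force"]@C,1));flask(shot("top"));c=shot("side");flask(c)
cv2.imwrite("pics/s6.png",cv2.resize(c["img"][170:270,190:290],(600,600),interpolation=2))
```

```text
9.4667 0.41018674550242373 [-0.0586  0.0009 -0.0073] [-6.2  0.9  3.3]
flask(clamp) 210 ((-15.146705627441406, -1.7467479705810547), (59.86308288574219, 92.49408721923828), 89.46337890625) xmin/max [-0.06018455  0.02918352] ymm [-0.03147325  0.02779108] z [0.01684037 0.21417911]
flask(clamp) 461 ((11.671382904052734, -4.775421142578125), (59.63395309448242, 126.10652160644531), 86.32546997070312) xmin/max [nan nan] ymm [nan nan] z [nan nan]
```

View pics/s6.png

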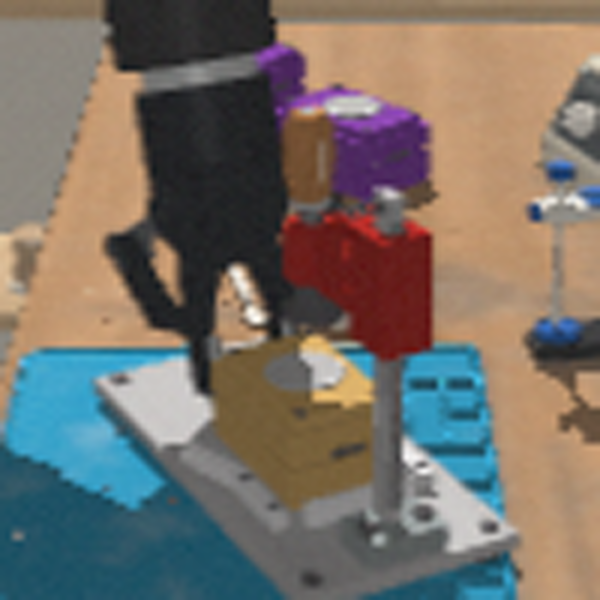

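Call:
{"method": "drive_tool", "body": {"increments": "0.1 0 0.03 0 0 0 35;0.1 0 0.03 0 0 0 35;0.1 0 0.04 0 0 0 35;0.02 0 0.01 0 0 0 35"}}

```text
t: 9.9
position: [0.4753, 0.0988, -0.0082]
eef_rot: [[0.443, -0.882, 0.161], [-0.829, -0.472, -0.301], [0.342, -0.0, -0.94]]
contact_force: [-2.1, 4.4, 0.7]
opening: 0.408
gripper_force: 2.2
```

Call:
{"method": "drive_tool", "body": {"increments": "0.05 0 0.02 0 0 0 35;0.02 0 0.01 0 0 0 35"}}

```text
t: 10.07
position: [0.4759, 0.0984, -0.0083]
eef_rot: [[0.444, -0.882, 0.16], [-0.83, -0.472, -0.298], [0.338, -0.001, -0.941]]
contact_force: [-19.3, 16.3, 9.2]
opening: 0.41
gripper_force: 11.8
```

Call:
{"method": "drive_tool", "body": {"increments": "-0.5 0 -0.18 0 0 0 35;-0.5 0 -0.18 0 0 0 35;-0.5 0 -0.18 0 0 0 35;0.32 0 -0.87 0 0 0 0;0.32 0 -0.87 0 0 0 0;0.32 0 -0.87 0 0 0 0;0.32 0 -0.87 0 0 0 0;0.32 0 -0.87 0 0 0 0;0.32 0 -0.87 0 0 0 0;0.32 0 -0.87 0 0 0 0;0 0 0 0 -1 0 0;0 0 0 0 -1 0 0;0 0 0 0 -1 0 0;0 0 0 0 -1 0 0;0 0 0 0 0 0 0"}}

```text
t: 11.32
position: [0.4477, 0.15, 0.2524]
eef_rot: [[0.468, -0.884, -0.001], [-0.884, -0.468, 0.005], [-0.004, -0.002, -1.0]]
contact_force: [0.4, -0.0, 1.1]
opening: -0.001
gripper_force: 0.0
```

Run:
```python
from h import *
np.set_printoptions(precision=4,suppress=True)
s=manip.state();print(s["t"],s["opening"],np.round(cl(s["position"]),4),np.round(s["contact_force"]@C,1));print(np.round(C.T@s["eef_rot"],3))
c=shot("side");flask(c);P=cloud(c);T=(P-s["position"])@s["eef_rot"]
for z in np.arange(-.2,.0,.01):
    m=(abs(T[...,1])<.1)&(abs(T[...,0])<.1)&(abs(T[...,2]-z)<.005)
    if m.sum()>3: print(round(z,3),m.sum(),"x",np.percentile(T[...,0][m],[3,97]),"y",np.percentile(T[...,1][m],[3,97]))
flask(shot("wrist"))
a=cv2.resize(c["img"][170:270,190:290],(600,600),interpolation=2);cv2.imwrite("pics/s7.png",a)
rows(wd([.056,0,.26]))
```

```text
11.3167 -0.0008364026356537556 [-0.1029 -0.0002  0.2524] [0.2 0.3 1.1]
[[ 1.    -0.01  -0.004]
 [-0.01  -1.     0.002]
 [-0.004 -0.002 -1.   ]]
flask(clamp) 421 ((20.077857971191406, -14.283817291259766), (103.36626434326172, 57.98906707763672), 39.2723388671875) xmin/max [nan nan] ymm [nan nan] z [nan nan]
-0.2 88 x [-0.0063  0.0367] y [-0.0295  0.0377]
-0.19 94 x [-0.0021  0.0372] y [-0.0282  0.0378]
-0.18 87 x [-0.0055  0.0374] y [-0.0251  0.0388]
-0.17 89 x [-0.0053  0.0369] y [-0.0248  0.0381]
-0.16 53 x [0.0009 0.0167] y [-0.0308  0.0386]
-0.15 92 x [-0.004   0.0128] y [-0.0354  0.0413]
-0.14 103 x [-0.0061  0.0199] y [-0.0389  0.0464]
-0.13 126 x [-0.0068  0.0192] y [-0.0517  0.0615]
-0.12 110 x [-0.0027  0.0167] y [-0.0545  0.0606]
-0.11 92 x [-0.0126  0.0171] y [-0.0489  0.0508]
-0.1 88 x [-0.0121  0.0166] y [-0.0406  0.0448]
-0.09 82 x [-0.0107  0.014 ] y [-0.033   0.0359]
-0.08 42 x [-0.0004  0.0138] y [-0.0234  0.0307]
-0.07 33 x [-0.0073  0.0114] y [-0.0118  0.0147]
-0.06 33 x [-0.0054  0.0116] y [-0.012   0.0145]
-0.05 31 x [-0.0054  0.0117] y [-0.0123  0.0144]
-0.04 14 x [-0.0032  0.0114] y [-0.0066  0.0107]
flask(clamp) 3066 ((-10.720861434936523, -18.085296630859375), (48.137123107910156, 123.36749267578125), 55.47058868408203) xmin/max [nan nan] ymm [nan nan] z [nan nan]
t 11.4167 pos [0.4473 0.1504 0.2511] shift units [ 3.99 -0.05 -0.22]
```

Call:
{"method": "drive_tool", "body": {"increments": "0.79 -0.01 0 0 0 0 0;0.79 -0.01 0 0 0 0 0;0.79 -0.01 0 0 0 0 0;0.79 -0.01 0 0 0 0 0;0.79 -0.01 0 0 0 0 0;0 0 0.75 0 0 0 0;0 0 0.75 0 0 0 0;0 0 0.75 0 0 0 0;0 0 0 0 0 0 0;0 0 0 0 0 0 0"}}

```text
t: 12.25
position: [0.522, 0.0134, 0.1596]
eef_rot: [[0.473, -0.881, -0.004], [-0.881, -0.473, -0.003], [0.001, 0.005, -1.0]]
contact_force: [-0.1, 0.1, 1.4]
opening: 0.002
gripper_force: 0.0
```

```bash
cat > m.py <<'E'
from h import *
np.set_printoptions(precision=4,suppress=True)
s=manip.state();print(s["t"],s["opening"],np.round(cl(s["position"]),4),np.round(s["contact_force"]@C,1));print(np.round(C.T@s["eef_rot"],3))
c=shot("side");P=(cloud(c)-O)@C;hsv=cv2.cvtColor(c["img"],cv2.COLOR_BGR2HSV)
reg=(P[...,0]>-.05)&(P[...,0]<.12)&(abs(P[...,1])<.04)
red=reg&((hsv[...,0]<8)|(hsv[...,0]>172))&(hsv[...,1]>120)&(P[...,2]>.06)
print("red",red.sum(),np.percentile(P[red],[2,98],axis=0).ravel())
pad=reg&(hsv[...,2]<90)&(hsv[...,1]<90)&(P[...,2]>.06)&(P[...,2]<.14)&(abs(P[...,0])<.03)
if pad.sum(): print("pad",pad.sum(),np.percentile(P[pad],[3,97],axis=0).ravel())
w=reg&(hsv[...,0]>3)&(hsv[...,0]<22)&(hsv[...,1]>70)&(P[...,2]>.125)&(abs(P[...,0])<.03)
if w.sum(): print("wood",w.sum(),np.percentile(P[w],[3,97],axis=0).ravel(),"mean",P[w].mean(0))
lid=[d for d in manip.boxes_of(c,"flask_lid")[:3]]
for d in lid: print("lid",d["confidence"],cl(world(c,d["xy"])[0]))
cv2.imwrite("pics/s_last.png",cv2.resize(c["img"][170:270,190:290],(600,600),interpolation=2))
E
python3 m.py
```

```text
12.25 0.0022484387248163616 [ 0.0526 -0.0001  0.1596] [-0.1 -0.1  1.4]
[[ 1.    -0.005  0.001]
 [-0.005 -1.    -0.005]
 [ 0.001  0.005 -1.   ]]
red 419 [ 0.0008 -0.015   0.1301  0.0981  0.0123  0.1862]
pad 40 [ 0.0022 -0.0138  0.1084  0.0161  0.0067  0.124 ]
wood 123 [-0.0076 -0.0143  0.1414  0.0108  0.0061  0.2152] mean [ 0.0035 -0.0052  0.19  ]
lid 0.79 [ 0.0172 -0.016   0.0649]
lid 0.59 [-0.3429  0.2592  0.0274]
lid 0.55 [ 0.0738 -0.0038  0.0769]
```

View pics/s_last.png

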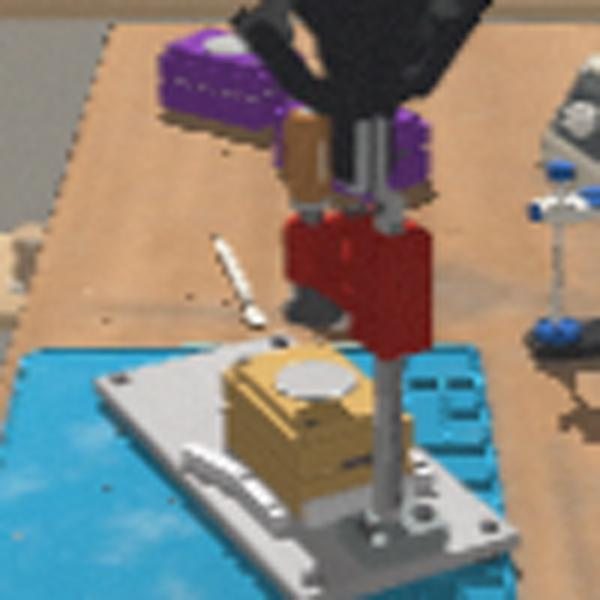

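Call:
{"method": "drive_tool", "body": {"increments": "0.04 0 0.1 0 0 0 0;0 0 0.1 0 0 0 0;0 0 0.1 0 0 0 0;0 0 0.08 0 0 0 0;0 0 0.08 0 0 0 0;0 0 0.08 0 0 0 0;0 0 0.08 0 0 0 0"}}

```text
t: 12.93
position: [0.5242, 0.0122, 0.1363]
eef_rot: [[0.472, -0.882, 0.001], [-0.882, -0.472, 0.0], [0.0, -0.001, -1.0]]
contact_force: [-0.4, 1.7, 3.0]
opening: 0.002
gripper_force: 1.3
```

Call:
{"method": "drive_tool", "body": {"increments": "0 0 0.08 0 0 0 0;0 0 0.08 0 0 0 0;0 0 0.08 0 0 0 0"}}

```text
t: 13.18
position: [0.5242, 0.0122, 0.1265]
eef_rot: [[0.472, -0.882, 0.001], [-0.882, -0.472, 0.0], [0.0, -0.001, -1.0]]
contact_force: [0.7, 1.4, 3.1]
opening: -0.004
gripper_force: 1.3
```

Call:
{"method": "drive_tool", "body": {"increments": "0 0.01 0.08 0 0 0 0;0 0.01 0.08 0 0 0 0;0 0 0.08 0 0 0 0;0 0 0.08 0 0 0 0"}}

```text
t: 13.52
position: [0.5232, 0.0118, 0.1133]
eef_rot: [[0.472, -0.882, -0.0], [-0.882, -0.472, 0.0], [-0.0, 0.0, -1.0]]
contact_force: [1.6, 2.4, 2.0]
opening: -0.001
gripper_force: 1.2
```

```bash
python3 m.py
```

```text
13.5167 -0.000579721663848149 [0.0545 0.0002 0.1133] [-1.3  2.6  2. ]
[[ 1.    -0.006 -0.   ]
 [-0.006 -1.    -0.   ]
 [-0.     0.    -1.   ]]
red 393 [ 0.0003 -0.0146  0.0954  0.0991  0.0123  0.151 ]
pad 48 [ 0.0004 -0.0149  0.072   0.0159  0.0076  0.1265]
wood 88 [-0.0071 -0.013   0.1358  0.0105  0.0053  0.1742] mean [ 0.0039 -0.0058  0.1552]
lid 0.68 [-0.5178  0.2086  0.047 ]
lid 0.6 [ 0.0182 -0.0253  0.0582]
lid 0.15 [ 0.0748 -0.0145  0.135 ]
```

Call:
{"method": "drive_tool", "body": {"increments": "0 0 0.05 0 0 0 0;0 0 0.05 0 0 0 0"}}

```text
t: 13.78
position: [0.523, 0.0113, 0.1096]
eef_rot: [[0.472, -0.882, -0.001], [-0.882, -0.472, -0.001], [0.0, 0.001, -1.0]]
contact_force: [0.6, -1.8, 2.3]
opening: -0.001
gripper_force: 1.2
```

Call:
{"method": "drive_tool", "body": {"increments": "0 0 0.05 0 0 0 0;0 0 0.05 0 0 0 0"}}

```text
t: 13.95
position: [0.5237, 0.0105, 0.1067]
eef_rot: [[0.471, -0.882, 0.001], [-0.882, -0.471, -0.002], [0.002, -0.0, -1.0]]
contact_force: [1.9, -4.7, 5.5]
opening: 0.001
gripper_force: 2.9
```

Call:
{"method": "drive_tool", "body": {"increments": "0 0 0.04 0 0 0 0;0 0 0.02 0 0 0 0"}}

```text
t: 14.12
position: [0.524, 0.0105, 0.1054]
eef_rot: [[0.471, -0.882, 0.003], [-0.882, -0.471, -0.002], [0.003, -0.001, -1.0]]
contact_force: [-1.8, -3.9, 12.1]
opening: 0.005
gripper_force: 5.6
```

Call:
{"method": "drive_tool", "body": {"increments": "0 0 0.03 0 0 0 0;0 0 0.02 0 0 0 0"}}

```text
t: 14.28
position: [0.5242, 0.0104, 0.1047]
eef_rot: [[0.472, -0.882, 0.004], [-0.882, -0.472, -0.002], [0.003, -0.002, -1.0]]
contact_force: [-5.3, -2.6, 15.7]
opening: 0.003
gripper_force: 8.1
```

Call:
{"method": "drive_tool", "body": {"increments": "0 0 0.03 0 0 0 0;0 0 0.02 0 0 0 0"}}

```text
t: 14.45
position: [0.5244, 0.0104, 0.1039]
eef_rot: [[0.472, -0.882, 0.005], [-0.882, -0.472, -0.002], [0.004, -0.003, -1.0]]
contact_force: [-6.6, -2.4, 21.5]
opening: 0.002
gripper_force: 10.7
```

```bash
python3 m.py
```

```text
14.45 0.0016955122852826971 [0.0563 0.0006 0.1039] [-1.1 -6.9 21.5]
[[ 1.    -0.006  0.004]
 [-0.006 -1.     0.003]
 [ 0.004 -0.003 -1.   ]]
red 399 [ 0.0004 -0.015   0.0825  0.0986  0.0114  0.1398]
pad 38 [-0.0024 -0.0136  0.0676  0.0134  0.0048  0.1224]
wood 65 [-0.0017 -0.0136  0.1342  0.0145  0.0035  0.1693] mean [ 0.0078 -0.007   0.1543]
lid 0.66 [-0.5517  0.2398  0.0479]
lid 0.57 [-0.0031 -0.0297  0.0563]
```

Call:
{"method": "drive_tool", "body": {"increments": "0 0 -0.9 0 0 0 0;0 0 -0.9 0 0 0 0;0 0 -0.9 0 0 0 0;0 0 -0.9 0 0 0 0;0 0 -0.5 0 0 0 40;-0.6 0 0 0 0 0 40;-0.6 0 0 0 0 0 40;0 0 0 0 0 0 40;0 0 0 0 0 0 40;0 0 0 0 0 0 40"}}

```text
t: 15.38
position: [0.5005, 0.054, 0.2629]
eef_rot: [[0.472, -0.881, -0.001], [-0.881, -0.472, -0.0], [-0.0, 0.001, -1.0]]
contact_force: [0.6, 0.3, 0.4]
opening: 0.467
gripper_force: 0.0
```

```bash
cat > w.py <<'E'
from h import *
np.set_printoptions(precision=4,suppress=True)
s=manip.state();print(s["t"],s["joint_positions"],np.round(cl(s["position"]),4),np.round(s["contact_force"]@C,1))
c=shot("wrist");P=(cloud(c)-O)@C;hsv=cv2.cvtColor(c["img"],cv2.COLOR_BGR2HSV);Z=P[...,2]
red=((hsv[...,0]<9)|(hsv[...,0]>170))&(hsv[...,1]>75)&(abs(P[...,1])<.008)&(Z>.09)&(Z<.2)
for a in np.arange(.006,.1,.006):
    k=red&(abs(P[...,0]-a)<.003)
    if k.sum()>2: print(round(a,3),k.sum(),np.nanmedian(Z[k]))
w=(abs(P[...,0])<.03)&(abs(P[...,1])<.025)&(Z>.14)&(Z<.23)
if w.sum(): 
    zt=np.percentile(Z[w],97);k=w&(Z>zt-.004);print("handle top z",zt,"xy",np.median(P[k],0),np.percentile(P[k],[2,98],axis=0).ravel())
lid=(abs(P[...,0]+.03)<.06)&(Z>.05)&(Z<.08)&(abs(P[...,1])<.05);print("flask top x,y range",np.percentile(P[lid],[1,99],axis=0).ravel())
cv2.imwrite("pics/w_last.png",c["img"])
E
python3 w.py
```

```text
15.3833 [ 0.5083 -0.197  -0.0124 -0.0003 -1.7562 -0.0165] [0.0065 0.0004 0.2629] [0.  0.7 0.4]
0.006 14 0.11932969209969652
0.012 100 0.11873087678028776
0.018 96 0.11849385440983926
0.024 94 0.11808755832255674
0.03 96 0.11794063567975185
0.036 96 0.1177788453424359
0.042 95 0.11729521808596549
0.048 70 0.13962178739951514
0.054 110 0.14101932397038172
0.06 108 0.14061183288405177
0.066 118 0.14008028265938263
0.072 61 0.13954680038616513
0.078 19 0.13990015573102982
0.084 22 0.13953331703158808
0.09 71 0.13880168731185177
0.096 123 0.13858182558885296
handle top z 0.17864727489672996 xy [ 0.0033 -0.0004  0.1771] [-0.0054 -0.0089  0.1748  0.0117  0.0083  0.1791]
flask top x,y range [-0.0466 -0.0293  0.0569  0.0292  0.0338  0.0745]
```

View pics/w_last.png

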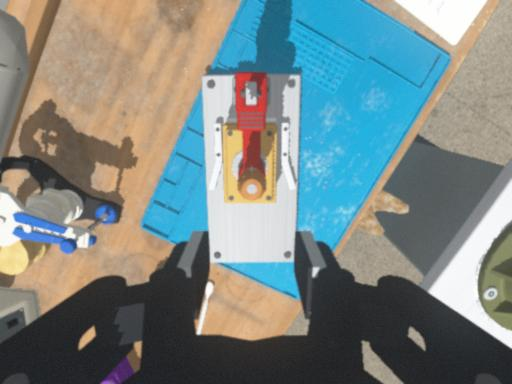

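Call:
{"method": "drive_tool", "body": {"increments": "0.02 0.02 0 0 -0.55 0 45;0 0 0 0 0 -1 45;0 0 0 0 0 -1 45;0 0 0 0 0 -1 45;0 0 0 0 0 -1 45;0 0 0 0 0 -1 45;0 0 0 0 0 -1 45;0 0 0 0 0 -1 45;0 0 0 0 0 -1 45;0 0 0 0 0 -1 45;0 0 0 0 0 -1 45;0 0 0 0 0 -1 45;0 0 0 0 0 -1 45;0 0 0 0 0 -1 45;0 0 0 0 0 -1 45"}}

```text
t: 16.68
position: [0.5004, 0.0522, 0.2629]
eef_rot: [[0.989, 0.144, -0.023], [0.145, -0.989, 0.042], [-0.017, -0.045, -0.999]]
contact_force: [0.2, 0.2, -0.2]
opening: 0.524
gripper_force: 0.0
```

Call:
{"method": "drive_tool", "body": {"increments": "0 0 0 0 0 -1 45;0 0 0 0 0 -1 45;0 0 0 0 0 -1 45;0 0 0 0 0 -1 45;0 0 0 0 0 -1 45;0 0 0 0 0 -1 45;0 0 0 0 0 -1 45;0 0 0 0 0 -1 45;0 0 0 0 0 -1 45;0 0 0 0 0 -1 45;0 0 0 0 0 -1 45;0 0 0 0 0 -1 45;0 0 0 0 0 -1 45;0 0 0 0 0 -1 45;0 0 0 0 0 0 45;0 0 0 0 0 0 45"}}

```text
t: 18.02
position: [0.5004, 0.0524, 0.2631]
eef_rot: [[0.209, 0.978, -0.023], [0.977, -0.208, 0.042], [0.036, -0.032, -0.999]]
contact_force: [0.0, 0.2, -1.2]
opening: 0.525
gripper_force: 0.0
```

Run:
```python
from h import *
np.set_printoptions(precision=4,suppress=True)
s=manip.state();R=s["eef_rot"];print(s["t"],s["joint_positions"],cl(s["position"]),C.T@R,s["ft_torque"])
rows(wd([-.0005+.048*.08,-.0004,.18]));rows(wd([-.0005,-.0004,.100]))
```

```text
18.0167 [ 0.4656 -0.1787  0.0202 -0.0491 -1.7713  2.456 ] [ 0.0079 -0.0005  0.2631] [[-0.759   0.6494 -0.0481]
 [ 0.6501  0.7598 -0.0003]
 [ 0.0363 -0.0315 -0.9988]] [-0.1362 -0.059   0.0142]
t 18.0167 pos [0.5004 0.0524 0.2631] shift units [ 0.01 -0.01  2.08]
t 18.0167 pos [0.5004 0.0524 0.2631] shift units [ 0.01 -0.01  4.08]
```

Call:
{"method": "drive_tool", "body": {"increments": "0 0 0.68 0 0 0 45;0 0 0.68 0 0 0 45;0 0 0.68 0 0 0 45;0 0 0.68 0 0 0 45;0 0 0.68 0 0 0 45;0 0 0.68 0 0 0 45;0 0 0 0 0 0 45"}}

```text
t: 18.6
position: [0.4932, 0.0592, 0.0941]
eef_rot: [[0.209, 0.977, -0.032], [0.977, -0.208, 0.041], [0.033, -0.04, -0.999]]
contact_force: [-0.8, 0.8, -0.8]
opening: 0.525
gripper_force: 0.0
```

Run:
```python
from h import *
np.set_printoptions(precision=4,suppress=True)
s=manip.state();print(s["t"],cl(s["position"]),s["contact_force"],s["opening"])
c=shot("side");cv2.imwrite("pics/s8.png",cv2.resize(c["img"][170:270,190:290],(600,600),interpolation=2))
```

```text
18.6 [-0.0015 -0.0035  0.0941] [-0.797   0.8488 -0.8018] 0.5248765715399999
```

View pics/s8.png

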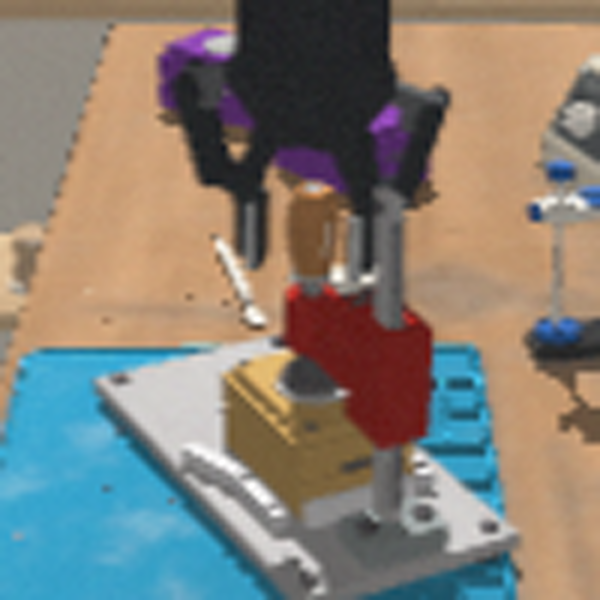

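Run:
```python
from h import *
np.set_printoptions(precision=4,suppress=True)
s=manip.state();print(s["t"],cl(s["position"]),s["contact_force"],s["opening"]);rows(wd([-.0005,-.0004,.099]))
```

```text
18.65 [-0.0006 -0.0022  0.0977] [ 0.0246 -0.2949  0.3568] 0.5271561135272369
t 18.65 pos [0.4948 0.0591 0.0977] shift units [ 0.03  0.03 -0.03]
```

Settling onto target; close and start turning.

Call:
{"method": "drive_tool", "body": {"increments": "0 0 0 0 0 0 45;0.02 0.02 -0.02 0 0 0 15;0 0 0 0 0 0 15;0 0 0 0 0 0 15;0 0 0 0 0 0 15;0 0 0 0 0 0 15", "grip_force": 40}}

```text
t: 19.15
position: [0.498, 0.0611, 0.1041]
eef_rot: [[0.206, 0.978, -0.02], [0.978, -0.205, 0.044], [0.039, -0.029, -0.999]]
contact_force: [-5.5, 2.6, 6.1]
opening: 0.277
gripper_force: 38.8
```

```bash
cat > st.py <<'E'
from h import *
np.set_printoptions(precision=3,suppress=True)
s=manip.state();print(s["t"],"j6",s["joint_positions"][5],cl(s["position"]),"F",s["contact_force"]@C,"T",s["ft_torque"]@C,s["opening"],s["gripper_force"])
E
python3 st.py
```

```text
19.15 j6 2.4552711159851994 [-0.001  0.002  0.104] F [-4.914 -3.626  6.134] T [-1.308  1.565  0.075] 0.27727383073876904 38.84446013253182
```

Call:
{"method": "drive_tool", "body": {"increments": "0 0 0.002 0 0 1 15;0 0 0.002 0 0 1 15;0 0 0.002 0 0 1 15;0 0 0.002 0 0 1 15;0 0 0.002 0 0 1 15;0 0 0.002 0 0 1 15;0 0 0.002 0 0 1 15;0 0 0.002 0 0 1 15"}}

```text
t: 19.82
position: [0.4982, 0.061, 0.1035]
eef_rot: [[0.789, 0.614, -0.02], [0.614, -0.788, 0.044], [0.011, -0.047, -0.999]]
contact_force: [-4.9, 1.1, 5.1]
opening: 0.279
gripper_force: 38.8
```

```bash
python3 st.py; python3 m.py | grep -E "red|wood"
```

```text
19.8167 j6 1.7530786594417667 [-0.001  0.002  0.104] F [-3.351 -3.765  5.086] T [-1.066  1.013  0.218] 0.27895776403755357 38.823181994230254
red 400 [ 0.0001 -0.015   0.083   0.0987  0.0112  0.1395]
wood 88 [-0.0234 -0.037   0.1334  0.0182  0.0008  0.2982] mean [ 0.0021 -0.0122  0.175 ]
```

Call:
{"method": "drive_tool", "body": {"increments": "0 0 0.002 0 0 1 15;0 0 0.002 0 0 1 15;0 0 0.002 0 0 1 15;0 0 0.002 0 0 1 15;0 0 0.002 0 0 1 15;0 0 0.002 0 0 1 15;0 0 0.002 0 0 1 15;0 0 0.002 0 0 1 15;0 0 0.002 0 0 1 15;0 0 0.002 0 0 1 15", "grip_force": 60}}

```text
t: 20.75
position: [0.4981, 0.0606, 0.1028]
eef_rot: [[0.978, -0.21, -0.02], [-0.209, -0.977, 0.043], [-0.029, -0.038, -0.999]]
contact_force: [-4.9, 0.7, 6.3]
opening: 0.272
gripper_force: 58.3
```

```bash
python3 st.py
```

```text
20.75 j6 0.8804462606449657 [-0.     0.001  0.103] F [-2.944 -3.996  6.26 ] T [-1.554  0.724  0.24 ] 0.2719298973977523 58.34608040051535
```

Call:
{"method": "drive_tool", "body": {"increments": "0 0 0.002 0 0 1 15;0 0 0.002 0 0 1 15;0 0 0.002 0 0 1 15;0 0 0.002 0 0 1 15;0 0 0.002 0 0 1 15;0 0 0.002 0 0 1 15;0 0 0.002 0 0 1 15;0 0 0.002 0 0 1 15"}}

```text
t: 21.42
position: [0.4979, 0.0603, 0.1026]
eef_rot: [[0.614, -0.789, -0.021], [-0.788, -0.614, 0.042], [-0.046, -0.01, -0.999]]
contact_force: [-6.8, 0.2, 9.3]
opening: 0.27
gripper_force: 58.7
```

```bash
python3 st.py
```

```text
21.4167 j6 0.18234265700462318 [-0.     0.001  0.103] F [-3.375 -5.892  9.304] T [-2.342  1.046  0.307] 0.2701822290194639 58.650905191898346
```

```bash
cat > fl.py <<'E'
from h import *
for n in ("side",):
    c=shot(n);P=(cloud(c)-O)@C;Z=P[...,2];hsv=cv2.cvtColor(c["img"],cv2.COLOR_BGR2HSV)
    for x0,x1 in ((-.05,-.03),(-.045,-.02),(.025,.045)):
        k=(P[...,0]>x0)&(P[...,0]<x1)&(abs(P[...,1])<.03)&(Z>.055)&(Z<.08)&(hsv[...,0]>8)&(hsv[...,0]<32)&(hsv[...,1]>60)
        print(n,x0,k.sum(),np.percentile(Z[k],[25,50,75]) if k.sum() else 0)
cv2.imwrite("pics/fl.png",cv2.resize(c["img"][215:265,215:275],(720,600),interpolation=2))
E
python3 fl.py
```

```text
side -0.05 27 [0.05918953 0.06292988 0.06387955]
side -0.045 40 [0.06104138 0.06324983 0.06386909]
side 0.025 54 [0.05781366 0.06179244 0.06354004]
```

Call:
{"method": "drive_tool", "body": {"increments": "0 0 0.001 0 0 1 15;0 0 0.001 0 0 1 15;0 0 0.001 0 0 1 15;0 0 0.001 0 0 1 15;0 0 0.001 0 0 1 15;0 0 0.001 0 0 1 15"}}

```text
t: 21.97
position: [0.4976, 0.0603, 0.1025]
eef_rot: [[0.137, -0.99, -0.021], [-0.989, -0.138, 0.042], [-0.045, 0.015, -0.999]]
contact_force: [-7.6, 0.3, 9.9]
opening: 0.271
gripper_force: 58.9
```

```bash
python3 st.py;python3 fl.py
```

```text
21.9667 j6 -0.34122924180803915 [-0.     0.001  0.102] F [-3.855 -6.574  9.918] T [-2.74   1.536  0.294] 0.2712633522164791 58.875704943202436
side -0.05 26 [0.06128593 0.06325551 0.06388652]
side -0.045 39 [0.06149959 0.06308441 0.06394993]
side 0.025 54 [0.05791495 0.06161779 0.06400152]
```

Call:
{"method": "drive_tool", "body": {"increments": "0 0 0 0 0 0 15;0 0 0 0 0 0 15;0 0 0 0 0 1 15;0 0 0 0 0 1 15;0 0 0 0 0 1 15", "grip_force": 95}}

```text
t: 22.43
position: [0.4975, 0.0605, 0.1025]
eef_rot: [[-0.123, -0.992, -0.021], [-0.992, 0.122, 0.043], [-0.04, 0.026, -0.999]]
contact_force: [-8.4, 1.1, 10.8]
opening: 0.262
gripper_force: 92.4
```

```bash
python3 st.py;python3 fl.py
```

```text
22.4333 j6 -0.6029565443851934 [-0.001  0.001  0.103] F [-4.974 -6.891 10.834] T [-2.859  1.903  0.379] 0.262266110473391 92.42644937708974
side -0.05 26 [0.06131977 0.06295433 0.06379665]
side -0.045 37 [0.06173055 0.06301087 0.06397733]
side 0.025 56 [0.05776287 0.06090688 0.06300654]
```

Call:
{"method": "drive_tool", "body": {"increments": "0 0 0 0 0 1 15;0 0 0 0 0 1 15;0 0 0 0 0 1 15"}}

```text
t: 22.73
position: [0.4975, 0.0606, 0.1025]
eef_rot: [[-0.376, -0.926, -0.021], [-0.926, 0.375, 0.043], [-0.032, 0.036, -0.999]]
contact_force: [-9.1, 1.3, 11.3]
opening: 0.267
gripper_force: 92.4
```

```bash
python3 st.py;python3 m.py
```

```text
22.7333 j6 -0.8648135801569332 [-0.001  0.001  0.103] F [-5.501 -7.388 11.3  ] T [-2.822  2.075  0.354] 0.2670148834947811 92.42158060893416
22.7333 0.2670148834947811 [-0.0007  0.0009  0.1025] [-5.5 -7.4 11.3]
[[ 0.634 -0.771 -0.048]
 [-0.772 -0.635  0.002]
 [-0.032  0.036 -0.999]]
red 401 [ 0.0004 -0.0149  0.0823  0.0991  0.0111  0.1395]
pad 43 [-0.0029 -0.0135  0.066   0.0119  0.007   0.1221]
wood 127 [-0.0152 -0.0375  0.1316  0.0186  0.0026  0.2951] mean [ 0.0059 -0.0095  0.168 ]
lid 0.77 [ 0.0139 -0.0194  0.0621]
lid 0.4 [-0.336   0.2298  0.043 ]
```

Call:
{"method": "drive_tool", "body": {"increments": "0 0 0 0 0 0 50;0 0 0 0 0 0 50;0 0 0 0 0 0 50;0 0 -0.8 0 0 0 50;0 0 -0.8 0 0 0 50;0 0 -0.8 0 0 0 50;0 0 -0.8 0 0 0 50;0 0 -0.8 0 0 0 50;0 0 0 0 0 0 50;0 0 0 0 0 0 50;0 0 0 0 0 0 50"}}

```text
t: 23.75
position: [0.5011, 0.054, 0.258]
eef_rot: [[-0.373, -0.928, -0.023], [-0.927, 0.371, 0.043], [-0.031, 0.038, -0.999]]
contact_force: [0.7, 0.6, -0.2]
opening: 0.585
gripper_force: 0.0
```

```bash
cat >> w.py <<'E'
br=(hsv[...,0]>10)&(hsv[...,0]<30)&(hsv[...,1]>80)&(abs(P[...,0])<.043)&(abs(abs(P[...,1])-.024)<.004)&(Z>.05)&(Z<.08)
bd=(hsv[...,1]<70)&(P[...,0]<-.06)&(P[...,0]>-.14)&(abs(P[...,1])<.045)&(abs(Z-.018)<.01)
print("brass top",br.sum(),np.median(Z[br]),np.percentile(Z[br],[20,80]),"board",np.median(Z[bd]))
E
python3 w.py
python3 - <<'E'
from h import *
d=np.load("w1.npz");P=(d["P"]-O)@C;Z=P[...,2];hsv=cv2.cvtColor(d["img"],cv2.COLOR_BGR2HSV)
br=(hsv[...,0]>10)&(hsv[...,0]<30)&(hsv[...,1]>80)&(abs(P[...,0]+.084)<.043)&(abs(abs(P[...,1]+.002)-.024)<.004)&(Z>.05)&(Z<.08)
bd=(hsv[...,1]<70)&(P[...,0]<-.06)&(P[...,0]>-.14)&(abs(P[...,1])<.058)&(abs(Z-.018)<.01)
print("before brass",br.sum(),np.median(Z[br]),np.percentile(Z[br],[20,80]),"board",np.median(Z[bd]))
E
```

```text
23.75 [ 0.4674 -0.1787  0.0111 -0.0495 -1.762  -0.8581] [0.0069 0.0009 0.258 ] [-0.2  0.9 -0.2]
0.006 6 0.11953514029674087
0.012 96 0.11933782783290325
0.018 108 0.11898079646728718
0.024 107 0.11885162582851888
0.03 109 0.11813099608394889
0.036 111 0.11789522735521862
0.042 110 0.1176074460327971
0.048 97 0.13914073084685585
0.054 114 0.14142792438691518
0.06 112 0.14092739559899764
0.066 116 0.1406223822614727
0.072 71 0.1400120703925556
0.078 22 0.13874030474172705
0.084 18 0.1392578426312411
0.09 60 0.13855852903197347
0.096 119 0.1386943662851322
handle top z 0.17688742597996251 xy [ 0.0039 -0.0007  0.1753] [-0.0048 -0.009   0.1732  0.0121  0.0079  0.1773]
flask top x,y range [-0.0472 -0.0296  0.0546  0.0293  0.0334  0.0743]
brass top 748 0.0636270790829308 [0.0595 0.0646] board 0.017335282337953783
before brass 576 0.06693766655840064 [0.06564612 0.06779528] board 0.017316439823892138
```

Run:
```python
from h import *
rows(wd([-.0003,-.0006,.096]))
```

```text
t 23.8 pos [0.5008 0.0538 0.2574] shift units [0.03 0.   4.04]
```

Call:
{"method": "drive_tool", "body": {"increments": "0.03 0 0.68 0 0 0 50;0 0 0.68 0 0 0 50;0 0 0.67 0 0 0 50;0 0 0.67 0 0 0 50;0 0 0.67 0 0 0 50;0 0 0.67 0 0 0 50;0 0 0 0 0 0 50;0 0 0 0 0 0 50;0 0 0 0 0 0 15;0 0 0 0 0 0 15;0 0 0 0 0 0 15;0 0 0 0 0 0 15;0 0 0 0 0 0 15", "grip_force": 70}}

```text
t: 24.88
position: [0.4975, 0.0599, 0.0996]
eef_rot: [[-0.372, -0.928, -0.02], [-0.928, 0.371, 0.043], [-0.033, 0.035, -0.999]]
contact_force: [-4.2, 1.6, 6.2]
opening: 0.268
gripper_force: 68.3
```

```bash
python3 st.py
```

```text
24.8833 j6 -0.8588015525274594 [0.    0.001 0.1  ] F [-3.375 -2.907  6.192] T [-1.18   1.236  0.048] 0.26752642910886554 68.33254401746672
```

Call:
{"method": "drive_tool", "body": {"increments": "0 0 0 0 0 1 15;0 0 0 0 0 1 15"}}

```text
t: 25.05
position: [0.4974, 0.0599, 0.0996]
eef_rot: [[-0.531, -0.847, -0.021], [-0.847, 0.529, 0.043], [-0.026, 0.041, -0.999]]
contact_force: [-3.1, 1.6, 6.1]
opening: 0.271
gripper_force: 68.3
```

```bash
python3 st.py
```

```text
25.05 j6 -1.0368839283104414 [-0.     0.001  0.1  ] F [-2.914 -1.97   6.069] T [-1.333  1.307  0.268] 0.2706019076176886 68.27324292389676
```

Call:
{"method": "drive_tool", "body": {"increments": "0 0 0 0 0 1 15;0 0 0 0 0 1 15"}}

```text
t: 25.22
position: [0.4973, 0.06, 0.0996]
eef_rot: [[-0.67, -0.742, -0.021], [-0.742, 0.669, 0.044], [-0.018, 0.045, -0.999]]
contact_force: [-4.7, 2.2, 5.9]
opening: 0.269
gripper_force: 68.3
```

```bash
python3 st.py
```

```text
25.2167 j6 -1.2118146136214525 [-0.   0.   0.1] F [-4.187 -3.111  5.933] T [-1.33   1.528  0.351] 0.2687412939119633 68.3104504016228
```

Call:
{"method": "drive_tool", "body": {"increments": "0 0 0 0 0 1 15;0 0 0 0 0 1 15;0 0 0 0 0 1 15", "grip_force": 110}}

```text
t: 25.47
position: [0.4972, 0.0601, 0.0997]
eef_rot: [[-0.839, -0.544, -0.021], [-0.544, 0.838, 0.044], [-0.006, 0.048, -0.999]]
contact_force: [-6.0, 1.9, 7.0]
opening: 0.261
gripper_force: 107.3
```

```bash
python3 st.py
```

```text
25.4667 j6 -1.4736253012985312 [-0.   0.   0.1] F [-4.535 -4.413  6.962] T [-1.493  1.795  0.301] 0.2608714914234651 107.27096804097528
```

Call:
{"method": "drive_tool", "body": {"increments": "0 0 0 0 0 1 15;0 0 0 0 0 1 15;0 0 0 0 0 1 15"}}

```text
t: 25.72
position: [0.4971, 0.0602, 0.0996]
eef_rot: [[-0.951, -0.308, -0.021], [-0.309, 0.95, 0.044], [0.007, 0.048, -0.999]]
contact_force: [-7.0, 3.6, 7.8]
opening: 0.264
gripper_force: 107.3
```

```bash
python3 st.py; python3 m.py|grep -E "red|wood"; python3 fl.py
```

```text
25.7167 j6 -1.7353794517445855 [-0.   0.   0.1] F [-6.469 -4.431  7.806] T [-1.577  1.949  0.331] 0.26438462569871385 107.27105647130884
red 400 [-0.0007 -0.0151  0.0827  0.0989  0.011   0.1398]
wood 49 [-0.0165 -0.0389  0.1354  0.013  -0.0064  0.3026] mean [ 0.0013 -0.0175  0.1926]
side -0.05 25 [0.06170045 0.06316205 0.06379459]
side -0.045 41 [0.06162612 0.06316205 0.06401458]
side 0.025 56 [0.058056   0.0623905  0.06361716]
```

Call:
{"method": "drive_tool", "body": {"increments": "0 0 0 0 0 0 50;0 0 0 0 0 0 50;0 0 0 0 0 0 50;0 0 -0.8 0 0 0 50;0 0 -0.8 0 0 0 50;0 0 -0.8 0 0 0 50;0 0 -0.8 0 0 0 50;0 0 -0.8 0 0 0 50;0 0 0 0 0 0 50;0 0 0 0 0 0 50;0 0 0 0 0 0 50"}}

```text
t: 26.78
position: [0.5006, 0.0528, 0.2564]
eef_rot: [[-0.95, -0.311, -0.023], [-0.312, 0.949, 0.043], [0.009, 0.048, -0.999]]
contact_force: [0.8, 0.4, -0.5]
opening: 0.586
gripper_force: 0.0
```

```bash
python3 w.py
```

```text
26.7833 [ 0.4657 -0.1809  0.0061 -0.0494 -1.7593 -1.7291] [ 0.0077 -0.0001  0.2564] [ 0.   0.9 -0.5]
0.006 5 0.11948580618789145
0.012 43 0.11961905759833236
0.018 97 0.11931554810441786
0.024 109 0.11901931484689593
0.03 108 0.11840722919833144
0.036 108 0.11797176552006705
0.042 106 0.11781794042332452
0.048 173 0.11877735842267478
0.054 104 0.14160332991767882
0.06 99 0.14089390200082913
0.066 101 0.14065989249837113
0.072 73 0.13999428182458212
0.078 17 0.13926088927084684
0.084 17 0.13921207830896187
0.09 43 0.1383950441783262
0.096 57 0.13864241791696974
handle top z 0.1767446882860597 xy [ 0.0033 -0.0007  0.175 ] [-0.0051 -0.009   0.1729  0.012   0.0082  0.1772]
flask top x,y range [-0.0474 -0.0297  0.0541  0.0291  0.0331  0.074 ]
brass top 775 0.06347151492059627 [0.059  0.0645] board 0.017229600270828427
```

```bash
python3 -c "
from station import manip
print(manip.finish_job())"
```

```text
the job is handed in; nothing more can be done
None
```

I handed the job in at about 27 s. The flask rests against the back stop. The red arm is tilted about 0.06 rad and bites on the bar. The handle was turned until it stopped yielding and the fingers slipped. I read the halves as shut because the lid sits about 3.3 mm lower than when open, though I did not see the gap close. The bottle, cast and spatula were never approached, and the gripper is clear of everything.

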